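# Seat the matching thread comb on a lift spindle

## Task

Two screw spindles from motorised television lifts lie in bench stands. Pick up the thread comb whose teeth match the thicker, coarse-threaded spindle and set it down gently over the middle of that spindle, astride it, with all its teeth fully down in the thread grooves so that the leaf sits flat along the screw, then let go. Leave the smaller, fine-toothed comb standing where it is.

Things in the scene. Friction and masses are not known exactly. Their poses are not given: they have to be found in the camera images.
- comb: Coarse comb, loose, 0.22 kg, the larger: leaf along x, 100 long, 8 thick, 5 V teeth down (pitch 14, one at x=0), on two forks at x=+-46 (69 between feet, 101 over them; feet 20 long). Origin at foot level under its middle, z up. Heights: tooth tips 44, roots 53, fork underside 56, leaf top 75, black grip 75 to 105 (44 long in x, 12 thick in y: pinch across y from above). Half-turn symmetric. mm.
- spindle: Coarse spindle, fixed, the thicker: screw along x, 50 mm dia, axis 45 mm up, V grooves every 14 mm (one at x=0), 8 deep, threaded to x=+-82; stand's end blocks at +-90, 49 high. Origin on table under its middle, z up. Groove bottoms' top 62, crests 70. Seated comb: x axes parallel (either way), origin 18 above this one, feet free; 26 if on crests. Let go 3 mm off, it slides in.
- fine_comb: Fine comb, loose, 0.11 kg, to be left alone: same build but smaller, 76 mm long, 72 mm wide over the feet, 75 mm high, eight small teeth 7 mm apart, 4.5 mm tall. Origin at foot level under its middle; x along the leaf, z up. Which comb stands nearer the robot varies.
- fine_spindle: Fine spindle, fixed in a like grey stand 60 mm wide, not to be used: 36 mm outside diameter, shallow grooves 7 mm apart, axis 38 mm above the table. Origin on the table under its middle; x along the screw, z up. Which spindle lies nearer the robot varies.

How it is judged (in metres and radians):
At the end, for the whole second after the job is handed in: The coarse comb rests on the coarse spindle, at rest: its middle within 22 mm of the spindle's along it and 12 mm across, teeth down in the grooves (origin 13 to 21.5 mm above the spindle's), its leaf parallel to the screw within 10 degrees and leaning sideways under 17 degrees (x of comb in the frame of spindle between -0.022 and 0.022 m and y of comb in the frame of spindle between -0.012 and 0.012 m and z of comb in the frame of spindle between 0.013 and 0.0215 m and angle between comb's own z axis and vertical below 0.3 rad and angle between the x axis of comb and the x axis of spindle, either way round below 0.18 rad and linear speed of comb below 0.02 m/s and contact force between comb and spindle above 0.3 N); the robot touches nothing.
It fails at once if the fine-toothed comb is shifted more than 30 mm or tipped over (distance of fine_comb from where it was at the start of the episode above 0.03 m or angle between fine_comb's own z axis and vertical above 0.5 rad).
It fails at once if the comb is rammed onto the spindle (more than 60 N between them) (contact force between comb and spindle above 60 N).
It fails at once if the comb drops onto the spindle instead of being set down (faster than 0.45 m/s when astride it, as after a fall of 10 mm) (horizontal distance between comb and spindle below 0.05 m and z of comb in the frame of spindle below 0.048 m and linear speed of comb above 0.45 m/s).
It also fails if it takes over 42 s, if anything falls off the work surface, if the arm or the gripper's body presses on something with over 40 N, if the wrist force passes 120 N, or if a joint passes its speed limit or range.

## Robot

A 6-joint arm with a two-finger parallel gripper is mounted at the origin on the work surface. World frame = base frame: x ahead of the robot, y to its left, z up, the work surface at z = 0. Lengths are in m, angles in degrees, forces in N, time in s.
With the tool pointing down it reaches from about 0.3 to 0.75 m from the base axis. Payload 8.5 kg.
Tool frame: the origin (TCP) lies at the very end of the fingers, on their centre line; the grasp point (between the pads) lies 19 mm behind it; x points along the fingers, y is the direction in which the jaws open and shut, and the axes are right-handed (so a half turn about x gives the same grasp; the last joint's range is limited). The gripper opens to 85 mm and grips with 20 to 120 N. Pads are 22 mm wide; open, the fingers measure 114 mm over their backs; the gripper's body (76 mm by 85 mm) begins 54 mm behind the grasp point. The pads swing forward as they close: fully open they stand 13 mm farther back than shut.
Start: joints at [-85.331, 21.807, 74.336, -0, 83.858, -12.336], TCP at [0.161, -0.526, 0.231] pointing down, gripper open.
Joint ranges: [-178.18, 178.18], [-50.72, 133.34], [12.68, 142.11], [-81.47, 261.47], [9.98, 163.14], [-165.26, 165.26]. Speed limits (degrees/s): [136.94, 136.94, 180, 180, 180, 180].

## Interface

Orientations are given as a 3x3 rotation matrix whose columns are the frame's x, y, z axes.
In Python, from rig import env, eyes, close_job gives the robot as it stands.
- The arm moves only by the shell command python3 -m pendant 'ROWS' [OPENING] [FORCE]. ROWS is a JSON object of lists of equal length, an entry for each row: "travel": the shift along the world's x, y, z in mm, a list of three; "delta_rot": the turn, a rotation vector about the world's x, y, z in rad, a list of three. In form: {"travel": [[x, y, z], ...], "delta_rot": [[wx, wy, wz], ...]}. A call has 1 to 20 rows; each row shifts and turns the commanded pose from where the row before left it; what a row does not reach is not made up. A row lasts 1/12 s, in which the tool goes at most 41.7 mm and 7.16 degrees, less where a joint would pass 70% of its speed; a pose out of reach is approached as far as the arm can. A call with a gripper value outside its range is refused whole. OPENING is the finger opening in mm, from 0 to 85.4, set as the call begins (- or left out, the last holds). The fingers move at their own pace and stop on an object; FORCE is the grip in N (left out, the last holds). Time passes only in rows, so rows that do not move let the fingers close. It gives the time, the measured TCP pose, the force and the opening at its end, in the units of the state.
- env.observe(): the state, without advancing time (a new reading comes with each control period).
- eyes.get_image(name): name is "scene" or "top" or "wrist"; returns the picture (420x560x3 uint8, red, green, blue); there is no depth.
- eyes.camera_model(name): a dict with "vfov" (degrees; the focal length in pixels is half the picture's height over the tangent of half this angle, whatever the lens; pixels are square), "cx", "cy" (the principal point, pixels), "pose" (4x4, takes a point from camera to world coordinates). Camera axes: x right, y up, looking along -z (the intrinsics and any distortion apply to the point x, -y, -z); pixel columns grow to the right and rows downward; lengths in m; the calibration is good to about 2 mm. A picture is of the moment at which its call begins: read the wrist's pose just before it. camera_model takes no time and is no camera call; for the wrist camera it gives the pose at the moment of the call.
- close_job(): hands the job in, once; it reports no verdict.
The state is a dict: "time_s": time; "q": joint angles; "qvel": joint speeds; "joint_efforts": joint torques, N m; "position": TCP position; "tool_rot": TCP orientation; "ft_force": force on the tool from outside, world axes, zero at the start; "wrist_torque": the same for the moment, N m; "grip_width": finger opening in m.
Only numpy, scipy, OpenCV 4.12 (cv2) and the standard library are available. Lean on these libraries where they do the work, as an engineer would, in place of code of your own. Each camera call takes 0.05 s, during which the arm holds its last target. There are 200 camera calls.

## Working session

There is one attempt and no reset: what is moved stays moved. The work goes in short steps, Python scripts to look and compute and a shell command to move; the robot and the scene stay as the last step left them, time stands still between calls to the robot, and variables do not carry over. Pictures are saved under pics/ and viewed, about 8 in all and at most 12, crops included, and the job is handed in when it is done.

```bash
mkdir -p pics; ls
python3 - <<'E'
from rig import env, eyes
import cv2, numpy as np
np.set_printoptions(precision=4,suppress=True)
s=env.observe();print(s['position'],s['tool_rot'],s['time_s'],s['grip_width'])
for n in ("top","scene"):
    m=eyes.camera_model(n);print(n,m)
    cv2.imwrite(f"pics/{n}0.png",cv2.resize(eyes.get_image(n)[:,:,::-1],(800,600),interpolation=cv2.INTER_CUBIC))
E
```

```text
pics
[ 0.1608 -0.5257  0.2307] [[-0.0001  0.2925 -0.9563]
 [ 0.0015 -0.9563 -0.2925]
 [-1.     -0.0014 -0.0003]] 0.0 0.08542259597586295
top {'vfov': 55.852001289495206, 'cx': 278.1872724376082, 'cy': 205.59350672298208, 'pose': array([[-0.0162,  0.9968, -0.0789,  0.4611],
       [-0.9999, -0.0165, -0.003 , -0.0242],
       [-0.0043,  0.0788,  0.9969,  0.9668],
       [ 0.    ,  0.    ,  0.    ,  1.    ]])}
scene {'vfov': 45.689094167789584, 'cx': 281.32158050844237, 'cy': 208.43848957833765, 'pose': array([[ 0.7997, -0.4414,  0.407 ,  0.9723],
       [ 0.6003,  0.577 , -0.5539, -0.5936],
       [ 0.0097,  0.6872,  0.7264,  0.8262],
       [ 0.    ,  0.    ,  0.    ,  1.    ]])}
```

View pics/top0.png

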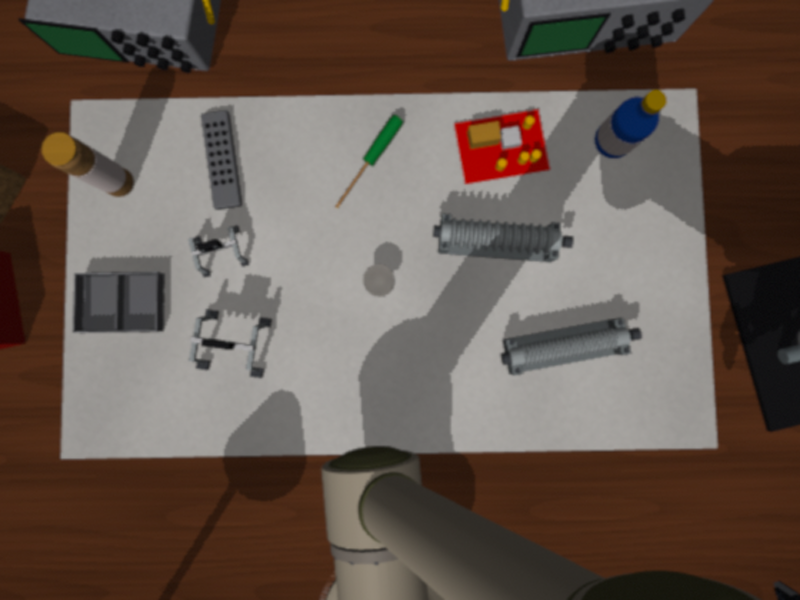

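View pics/scene0.png

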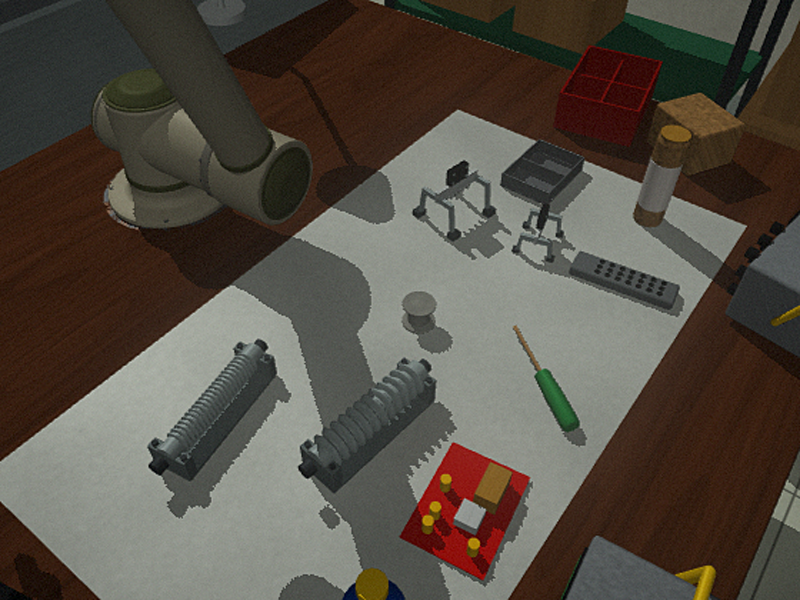

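The top view shows the coarse comb with its grip at about (219,344) and feet at (204,315), (265,322), (203,367), (258,372). The coarse spindle has its middle at about (500,239), and the fine comb is at about (220,245). The scene view agrees with this.

```bash
cat > h.py <<'E'
import numpy as np
np.set_printoptions(precision=4,suppress=True)
def ray(m,u,v):
    f=210/np.tan(np.radians(m['vfov']/2)); P=np.array(m['pose'])
    return P[:3,3],P[:3,:3]@np.array([(u-m['cx'])/f,-(v-m['cy'])/f,-1])
def plane(m,u,v,z):
    o,d=ray(m,u,v); return o+d*(z-o[2])/d[2]
def proj(m,p):
    f=210/np.tan(np.radians(m['vfov']/2)); P=np.array(m['pose'])
    c=P[:3,:3].T@(np.asarray(p)-P[:3,3]); return np.array([m['cx']-f*c[0]/c[2],m['cy']+f*c[1]/c[2]])
E
python3 - <<'E'
from rig import eyes
from h import *
m=eyes.camera_model('top');s=eyes.camera_model('scene');k=.7
for n,u,v,z in [('grip',219,344,.105),('foot',204,317,.006),('foot',265,322,.006),('foot',203,367,.006),('foot',258,372,.006),('spL',437,232,.045),('spR',567,241,.045),('bl',438,255,.049),('br',557,258,.049),('mid',500,238,.07),('fine',218,243,.075)]:
    print(n,plane(m,u*k,v*k,z))
for n,u,v,z in [('grip',458,170,.105),('spfar',428,366,.045),('spnear',306,470,.045)]: print('scene',n,plane(s,u*k,v*k,z))
E
```

```text
grip [0.4572 0.2506 0.105 ]
foot [0.5029 0.3081 0.006 ]
foot [0.4927 0.2043 0.006 ]
foot [0.4185 0.3089 0.006 ]
foot [0.4086 0.2159 0.006 ]
spL [ 0.6349 -0.0883  0.045 ]
spR [ 0.6163 -0.3015  0.045 ]
bl [ 0.5961 -0.0888  0.049 ]
br [ 0.5879 -0.2829  0.049 ]
mid [ 0.6188 -0.1871  0.07  ]
fine [0.6175 0.2631 0.075 ]
scene grip [0.4657 0.2502 0.105 ]
scene spfar [ 0.6415 -0.08    0.045 ]
scene spnear [ 0.6159 -0.3021  0.045 ]
```

```bash
python3 -m pendant '{"travel":[[25,21,2],[25,21,2],[25,21,2],[25,21,2],[25,21,2],[25,21,2],[25,21,2],[25,21,2],[25,21,2],[25,21,2],[25,21,2],[25,21,2],[25,21,2],[25,21,2],[25,21,2],[25,21,2],[0,0,0],[0,0,0]],"delta_rot":[[0,0,0.073],[0,0,0.073],[0,0,0.073],[0,0,0.073],[0,0,0.073],[0,0,0.073],[0,0,0.073],[0,0,0.073],[0,0,0.073],[0,0,0.073],[0,0,0.073],[0,0,0.073],[0,0,0.073],[0,0,0.073],[0,0,0.073],[0,0,0.073],[0,0,0],[0,0,0]]}'
python3 - <<'E'
from rig import env, eyes
import cv2, pickle
m=eyes.camera_model('wrist');im=eyes.get_image('wrist');print(m)
pickle.dump(m,open('w1.pkl','wb'))
cv2.imwrite("pics/w1.png",cv2.resize(im[:,:,::-1],(800,600),interpolation=cv2.INTER_CUBIC))
E
```

```text
time_s: 1.6
position: [0.5615, -0.1888, 0.2626]
tool_rot: [[-0.001, 0.995, -0.104], [0.0, -0.104, -0.995], [-1.0, -0.001, -0.0]]
ft_force: [0.4, 0.2, -0.7]
grip_width: 0.0853
{'vfov': 71.99721863305848, 'cx': 280.2087731233288, 'cy': 206.13010418604395, 'pose': array([[ 0.99461831,  0.09820491,  0.03301834,  0.56875152],
       [-0.10359572,  0.94736207,  0.30294063, -0.11165394],
       [-0.00153007, -0.30473086,  0.95243727,  0.40525369],
       [ 0.        ,  0.        ,  0.        ,  1.        ]])}
```

View pics/w1.png

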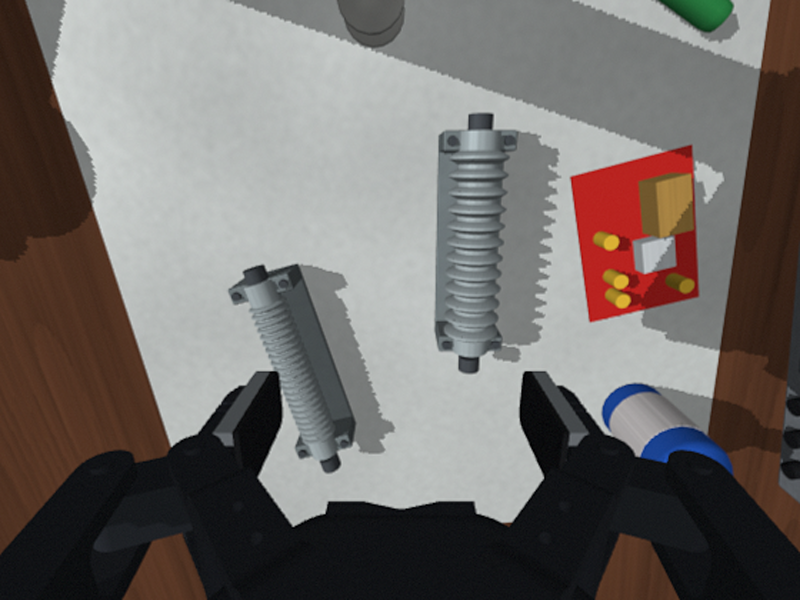

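The wrist view shows the coarse spindle from (480,130) to (468,345), nearly upright in the picture. I'll enlarge it.

Run:
```python
import cv2
im=cv2.imread('pics/w1.png')[80:380,410:550]
cv2.imwrite("pics/w1c.png",cv2.resize(cv2.rotate(im,cv2.ROTATE_90_COUNTERCLOCKWISE),None,fx=2.6666,fy=2.6666,interpolation=cv2.INTER_CUBIC))
```

```text
(no output)
```

View pics/w1c.png

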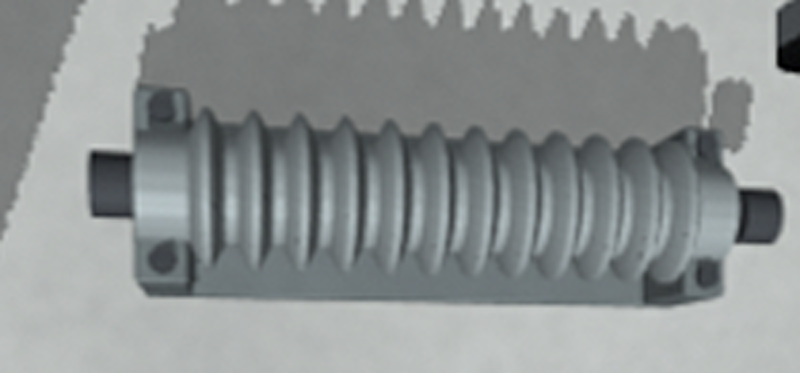

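```bash
cat > fit.py <<'E'
from h import *
import pickle
from scipy.optimize import least_squares
m=pickle.load(open('w1.pkl','rb'))
up=np.c_[[207,255,300,345,389,432,475,516,556,597,637,675],[107,111,113,117,121,124,127,131,133,135,138,142]]
lo=np.c_[[209,257,303,347,391,433,474,514,555,593,632,670],[267,268,270,272,275,276,278,278,279,279,280,282]]
def conv(a):
    u=410+139-a[:,1]/2.66667; v=80+a[:,0]/2.66667
    return np.c_[(u+.5)*.7-.5,(v+.5)*.7-.5]
U,L=conv(up),conv(lo)
th=np.linspace(-.6,np.pi+.6,90)
def res(p,full=False):
    x,y,a=p; d=np.array([np.cos(a),np.sin(a),0]); n=np.array([-d[1],d[0],0]); r=[]
    for i in range(12):
        c=np.array([x,y,.045])+d*(.077-.014*i)
        q=np.array([proj(m,c+.025*(np.cos(t)*n+np.sin(t)*np.array([0,0,1]))) for t in th])
        r+=[q[q[:,0].argmax()]-U[i],q[q[:,0].argmin()]-L[i]]
    return np.array(r).ravel()
s=least_squares(res,[.62,-.19,np.radians(85)],diff_step=1e-4)
r=res(s.x).reshape(12,2,2)
print(s.x[:2],np.degrees(s.x[2]),'rms px',r.std(),'\n',r.mean(0)); print(r[:,:,0].T)
E
python3 fit.py
```

```text
[ 0.6249 -0.1916] 84.46708847232486 rms px 0.5304456930089765 
 [[ 0.3976  0.4353]
 [-0.3894 -0.4628]]
[[ 0.0899  0.2749 -0.0437  0.1833  0.4301  0.4336  0.4556  0.7579  0.5524
   0.3635  0.4532  0.821 ]
 [-0.9559 -1.0119 -0.7976 -0.576  -0.0846 -0.1114  0.131  -0.1452 -0.1526
  -0.4166 -0.4122 -0.1397]]
```

```bash
python3 -m pendant '{"travel":[[-8,30,0],[-8,30,0],[-8,30,0],[-8,30,0],[-8,30,0],[-8,30,0],[-8,30,0],[-7,30,0],[-7,30,0],[-7,30,0],[-7,30,0],[-7,30,0],[-7,30,0],[-7,25,0],[0,0,0],[0,0,0]],"delta_rot":[[0,0,0],[0,0,0],[0,0,0],[0,0,0],[0,0,0],[0,0,0],[0,0,0],[0,0,0],[0,0,0],[0,0,0],[0,0,0],[0,0,0],[0,0,0],[0,0,0],[0,0,0],[0,0,0]]}'
python3 - <<'E'
from rig import env, eyes
import cv2, pickle
m=eyes.camera_model('wrist');im=eyes.get_image('wrist');print(m['pose'])
pickle.dump(m,open('w2.pkl','wb'))
cv2.imwrite("pics/w2.png",cv2.resize(im[:,:,::-1],(800,600),interpolation=cv2.INTER_CUBIC))
E
```

```text
time_s: 2.98
position: [0.4555, 0.2248, 0.2633]
tool_rot: [[-0.0, 0.994, -0.106], [-0.0, -0.106, -0.994], [-1.0, -0.0, 0.0]]
ft_force: [1.3, -1.3, -0.7]
grip_width: 0.0853
[[ 9.94408161e-01  1.00375653e-01  3.28197849e-02  4.62772679e-01]
 [-1.05603302e-01  9.46899503e-01  3.03692728e-01  3.02057581e-01]
 [-5.93682273e-04 -3.05460404e-01  9.52204594e-01  4.05850137e-01]
 [ 0.00000000e+00  0.00000000e+00  0.00000000e+00  1.00000000e+00]]
```

View pics/w2.png

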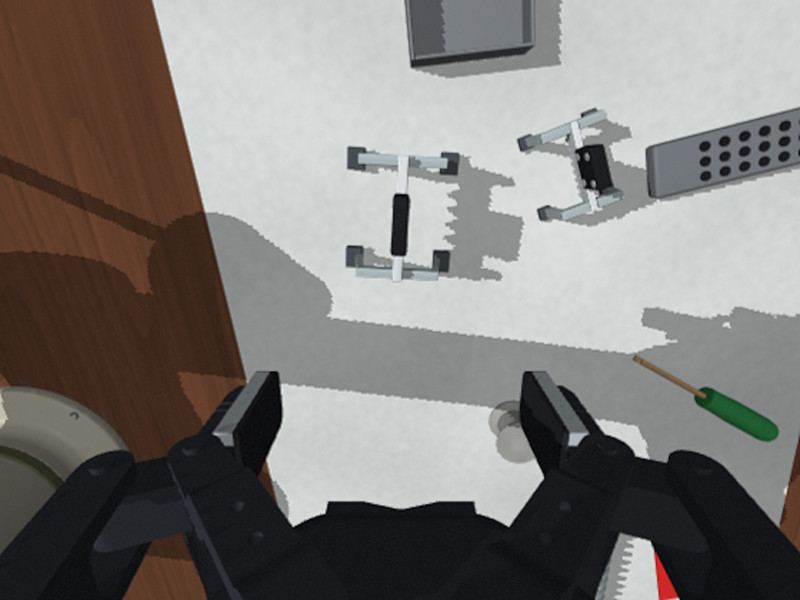

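The grip top runs from (402,194) to (400,255), and the leaf ends are at (404,156) and (398,281). Next I compute the comb pose.

Run:
```python
from h import *
import pickle
m=pickle.load(open('w2.pkl','rb'))
P=lambda u,v,z: plane(m,(u+.5)*.7-.5,(v+.5)*.7-.5,z)
for a,b,z in [((402,194),(400,255),.105),((404,156),(398,281),.075)]:
    p,q=P(*a,z),P(*b,z);d=p-q;print(p,q,(p+q)/2,np.linalg.norm(d),np.degrees(np.arctan2(d[1],d[0])))
```

```text
[0.4614 0.2806 0.105 ] [0.4553 0.2369 0.105 ] [0.4583 0.2588 0.105 ] 0.04412391304247571 82.07310204350732
[0.4657 0.3063 0.075 ] [0.4506 0.2087 0.075 ] [0.4581 0.2575 0.075 ] 0.09878020713631025 81.18711665947377
```

```bash
python3 -m pendant '{"travel":[[1,11,-5],[1,11,-15],[1,11,-15],[0,0,-15],[0,0,-15],[0,0,-15],[0,0,-15],[0,0,-15],[0,0,-15],[0,0,-15],[0,0,-15],[0,0,-15],[0,0,-10],[0,0,-5],[0,0,0],[0,0,0],[0,0,0]],"delta_rot":[[0,0,-0.02],[0,0,-0.02],[0,0,0],[0,0,0],[0,0,0],[0,0,0],[0,0,0],[0,0,0],[0,0,0],[0,0,0],[0,0,0],[0,0,0],[0,0,0],[0,0,0],[0,0,0],[0,0,0],[0,0,0]]}' 85 40
python3 - <<'E'
from rig import env, eyes
import cv2
im=eyes.get_image('wrist')
cv2.imwrite("pics/w3.png",cv2.resize(im[:,:,::-1],(800,600),interpolation=cv2.INTER_CUBIC))
E
```

```text
time_s: 4.45
position: [0.4594, 0.2577, 0.0791]
tool_rot: [[0.001, 0.989, -0.146], [0.0, -0.146, -0.989], [-1.0, 0.001, -0.001]]
ft_force: [0.0, -0.2, 0.5]
grip_width: 0.0847
```

View pics/w3.png

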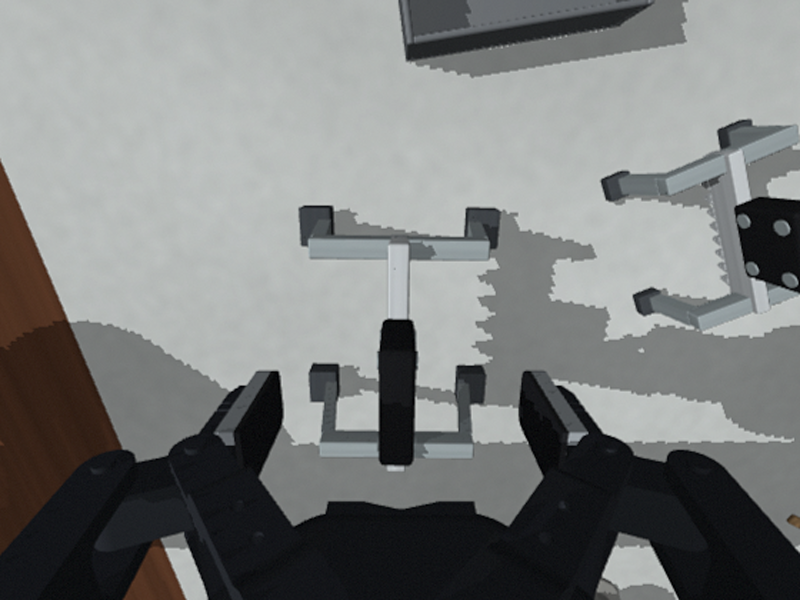

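The grip is centred between the pads, at u 398 against a pad middle of 401. I'll close the fingers.

```bash
python3 -m pendant '{"travel":[[0,0,0],[0,0,0],[0,0,0],[0,0,0],[0,0,0],[0,0,0],[0,0,0],[0,0,0],[0,0,0],[0,0,0],[0,0,0],[0,0,0]],"delta_rot":[[0,0,0],[0,0,0],[0,0,0],[0,0,0],[0,0,0],[0,0,0],[0,0,0],[0,0,0],[0,0,0],[0,0,0],[0,0,0],[0,0,0]]}' 0 50
```

```text
time_s: 5.5
position: [0.4588, 0.2581, 0.0783]
tool_rot: [[-0.0, 0.989, -0.145], [0.0, -0.145, -0.989], [-1.0, -0.0, 0.0]]
ft_force: [-0.3, 0.3, 0.4]
grip_width: 0.011
```

```bash
python3 -m pendant '{"travel":[[0,0,10],[0,0,20],[0,0,20],[0,0,20],[0,0,20],[0,0,20],[0,0,10],[0,0,0],[0,0,0]],"delta_rot":[[0,0,0],[0,0,0],[0,0,0],[0,0,0],[0,0,0],[0,0,0],[0,0,0],[0,0,0],[0,0,0]]}'
python3 -m pendant '{"travel":[[10,-20,0],[10,-25,0],[10,-25,0],[10,-25,0],[10,-25,0],[10,-25,0],[10,-25,0],[10,-25,0],[10,-25,0],[10,-25,0],[10,-25,0],[10,-25,0],[10,-25,0],[10,-25,0],[10,-25,0],[6,-25,0],[5,-25,0],[5,-20,0],[0,-10,0],[0,0,0]],"delta_rot":[[0,0,0.005],[0,0,0.005],[0,0,0.005],[0,0,0.005],[0,0,0.005],[0,0,0.005],[0,0,0.005],[0,0,0.005],[0,0,0.005],[0,0,0.005],[0,0,0],[0,0,0],[0,0,0],[0,0,0],[0,0,0],[0,0,0],[0,0,0],[0,0,0],[0,0,0],[0,0,0]]}'
python3 - <<'E'
from rig import env, eyes
import cv2, pickle
m=eyes.camera_model('wrist');im=eyes.get_image('wrist');s=eyes.get_image('scene')
pickle.dump(m,open('w4.pkl','wb'))
print(env.observe()['position'],env.observe()['ft_force'],env.observe()['grip_width'])
cv2.imwrite("pics/w4.png",cv2.resize(im[:,:,::-1],(800,600),interpolation=cv2.INTER_CUBIC))
cv2.imwrite("pics/s4.png",cv2.resize(s[200:350,180:380,::-1],(800,600),interpolation=cv2.INTER_CUBIC))
E
```

```text
time_s: 6.25
position: [0.4588, 0.258, 0.198]
tool_rot: [[0.0, 0.989, -0.146], [-0.0, -0.146, -0.989], [-1.0, 0.0, 0.0]]
ft_force: [-0.8, 0.4, -2.7]
grip_width: 0.0111
time_s: 7.92
position: [0.6243, -0.1937, 0.1964]
tool_rot: [[-0.002, 0.995, -0.098], [0.001, -0.098, -0.995], [-1.0, -0.003, -0.001]]
ft_force: [0.5, -1.0, -1.2]
grip_width: 0.0111
[ 0.62444444 -0.19113124  0.19743878] [ 1.54061746  0.70241989 -2.03035068] 0.010854858589341768
```

View pics/w4.png

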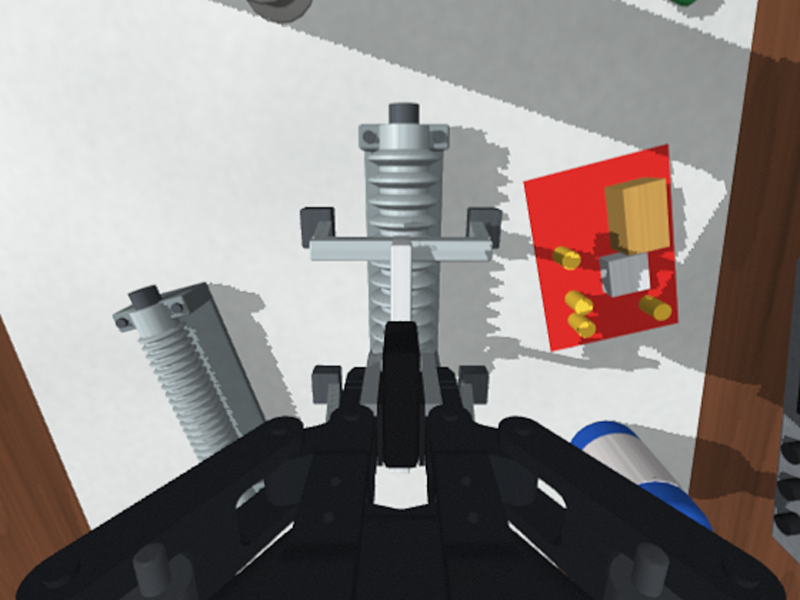

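The comb hangs level and parallel over the spindle: its leaf is at u 401 and the spindle centreline at about u 403. I'll check the tooth and groove phase in a crop.

Run:
```python
import cv2
im=cv2.imread('pics/w4.png')[100:360,290:510]
cv2.imwrite("pics/w4c.png",cv2.resize(cv2.rotate(im,cv2.ROTATE_90_COUNTERCLOCKWISE),None,fx=2.5,fy=2.5,interpolation=cv2.INTER_CUBIC))
```

```text
(no output)
```

View pics/w4c.png

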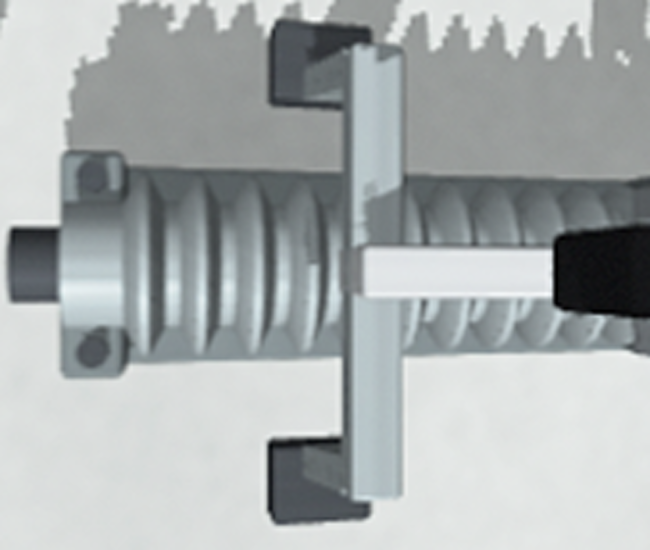

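Run:
```python
from h import *
import pickle
from scipy.optimize import least_squares
m=pickle.load(open('w4.pkl','rb'))
def conv(a):
    a=np.asarray(a,float);u=290+219-a[:,1]/2.5; v=100+a[:,0]/2.5
    return np.c_[(u+.5)*.7-.5,(v+.5)*.7-.5]
U=conv([(145,176),(198,178),(250,180),(303,181)]);L=conv([(147,355),(201,354),(253,353),(304,351)])
E=conv([(365,272),(553,272)])
th=np.linspace(-.6,np.pi+.6,90)
def res(p):
    x,y=p;a=np.radians(84.47); d=np.array([np.cos(a),np.sin(a),0]); n=np.array([-d[1],d[0],0]); r=[]
    for i in range(4):
        c=np.array([x,y,.045])+d*(.077-.014*i)
        q=np.array([proj(m,c+.025*(np.cos(t)*n+np.sin(t)*np.array([0,0,1]))) for t in th])
        r+=[q[q[:,0].argmax()]-U[i],q[q[:,0].argmin()]-L[i]]
    return np.array(r).ravel()
s=least_squares(res,[.625,-.19],diff_step=1e-4)
print('spindle',s.x,np.abs(s.fun).max())
a=np.radians(84.4);d=np.array([np.cos(a),np.sin(a),0])
e=plane(m,*E[0],.194);f=plane(m,*E[1],.194);print('leaf end',e,'comb centre',e-.05*d,'leaf dir',np.degrees(np.arctan2(*(e-f)[[1,0]])))
```

```text
spindle [ 0.6248 -0.1904] 1.118708017651386
leaf end [ 0.6281 -0.1445  0.194 ] comb centre [ 0.6232 -0.1943  0.194 ] leaf dir 84.35735660159244
```

```bash
python3 -m pendant '{"travel":[[0,1,-5],[1,1,-10],[0,0,-12],[0,0,-12],[0,0,-12],[0,0,-12],[0,0,-10],[0,0,-8],[0,0,-5],[0,0,-4],[0,0,-2],[0,0,0],[0,0,0],[0,0,0]],"delta_rot":[[0,0,0],[0,0,0],[0,0,0],[0,0,0],[0,0,0],[0,0,0],[0,0,0],[0,0,0],[0,0,0],[0,0,0],[0,0,0],[0,0,0],[0,0,0],[0,0,0]]}'
python3 - <<'E'
from rig import env, eyes
import cv2
im=eyes.get_image('wrist');s=eyes.get_image('scene')
a=cv2.resize(im[60:300,160:400,::-1],(400,400),interpolation=cv2.INTER_CUBIC)
b=cv2.resize(s[220:350,195:325,::-1],(400,400),interpolation=cv2.INTER_CUBIC)
cv2.imwrite("pics/w5.png",cv2.hconcat([a,b]))
E
```

```text
time_s: 9.18
position: [0.626, -0.1901, 0.1068]
tool_rot: [[0.001, 0.995, -0.096], [-0.0, -0.096, -0.995], [-1.0, 0.001, 0.0]]
ft_force: [-0.6, -1.0, -0.4]
grip_width: 0.0109
```

View pics/w5.png

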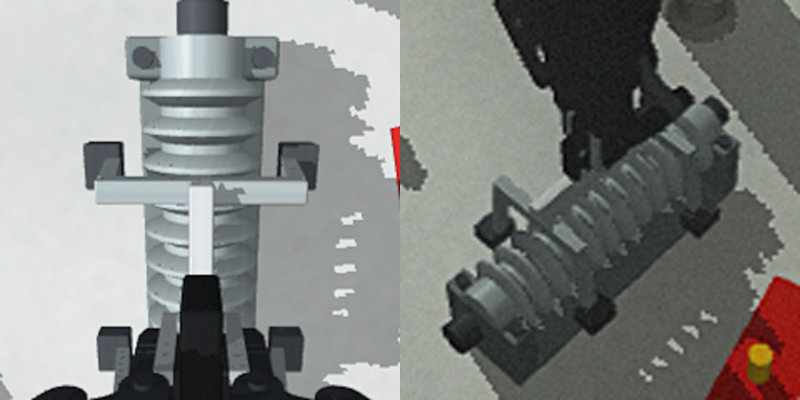

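```bash
python3 - <<'E'
from rig import eyes,env
from h import *
m=eyes.camera_model('wrist');k=.6
a=np.radians(84.47);d=np.array([np.cos(a),np.sin(a),0]);n=np.array([-d[1],d[0],0])
pr=lambda p:(proj(m,p)-[160,60])/k
S=np.array([.6249,-.191,.045]);th=np.linspace(-.6,np.pi+.6,90)
for i in range(3):
    q=np.array([pr(S+d*(.077-.014*i)+.025*(np.cos(t)*n+np.sin(t)*np.array([0,0,1]))) for t in th])
    print('crest',q[q[:,0].argmin()],q[45],q[q[:,0].argmax()])
z=env.observe()['position'];print(z)
C=np.array([.6249,-.191,z[2]-.0783+.075]);print('leaf end if aligned',pr(C+.05*d),'1mm',pr(C+.051*d)-pr(C+.05*d),'grip end',pr(C+.022*d+[0,0,.03]))
E
python3 - <<'E'
import cv2
im=cv2.imread('pics/w5.png')[60:280,70:330]
cv2.imwrite("pics/w5c.png",cv2.resize(im,None,fx=2.7,fy=2.7,interpolation=cv2.INTER_CUBIC))
E
```

```text
crest [138.1378  93.457 ] [202.0688  94.0241] [262.5306  93.5267]
crest [139.4744 129.4563] [202.0062 134.246 ] [261.1578 129.5205]
crest [140.754  163.9207] [201.9467 172.5561] [259.8435 163.9799]
[ 0.626  -0.19    0.1067]
leaf end if aligned [200.3389 187.2969] 1mm [ 0.0017 -3.2291] grip end [200.3132 313.6443]
```

View pics/w5c.png

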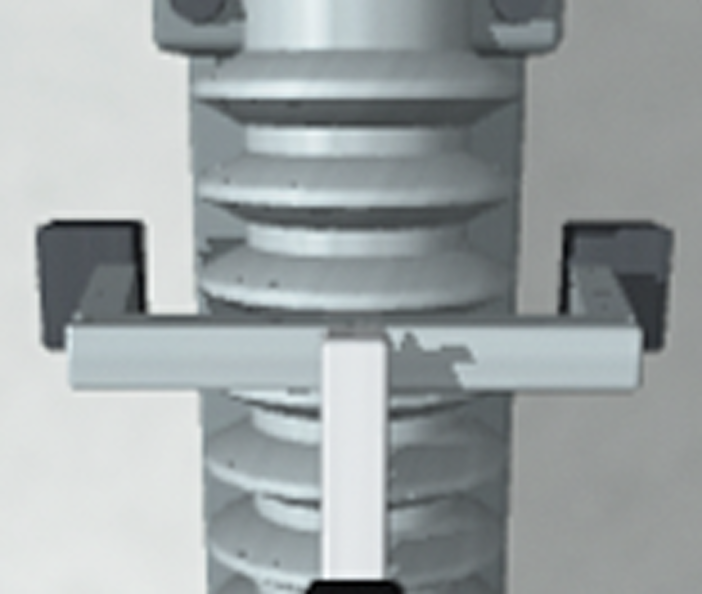

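The comb is aligned with the spindle to within about 1 mm both ways: the leaf end is at 185.5 px against 187.3 predicted, at 3.2 px per mm. I'll lower slowly.

```bash
python3 -m pendant '{"travel":[[0,0,-1],[0,0,-2],[0,0,-2],[0,0,-1.5],[0,0,-1],[0,0,-1],[0,0,0],[0,0,0],[0,0,0]],"delta_rot":[[0,0,0],[0,0,0],[0,0,0],[0,0,0],[0,0,0],[0,0,0],[0,0,0],[0,0,0],[0,0,0]]}'
```

```text
time_s: 10.03
position: [0.6259, -0.19, 0.0979]
tool_rot: [[0.0, 0.995, -0.096], [-0.0, -0.096, -0.995], [-1.0, 0.0, 0.0]]
ft_force: [-0.3, 0.2, -1.7]
grip_width: 0.0112
```

```bash
python3 -m pendant '{"travel":[[0,0,0],[0,0,0],[0,0,0],[0,0,0],[0,0,0],[0,0,0],[0,0,0],[0,0,0],[0,0,0],[0,0,0],[0,0,0],[0,0,0]],"delta_rot":[[0,0,0],[0,0,0],[0,0,0],[0,0,0],[0,0,0],[0,0,0],[0,0,0],[0,0,0],[0,0,0],[0,0,0],[0,0,0],[0,0,0]]}' 85
python3 -m pendant '{"travel":[[0,0,5],[0,0,10],[0,0,20],[0,0,20],[0,0,20],[0,0,20],[0,0,20],[0,0,10],[0,0,0],[0,0,0]],"delta_rot":[[0,0,0],[0,0,0],[0,0,0],[0,0,0],[0,0,0],[0,0,0],[0,0,0],[0,0,0],[0,0,0],[0,0,0]]}'
python3 - <<'E'
from rig import env, eyes
import cv2,pickle
m=eyes.camera_model('wrist');pickle.dump(m,open('w6.pkl','wb'))
im=eyes.get_image('wrist');s=eyes.get_image('scene')
a=cv2.resize(im[60:300,160:400,::-1],(400,400),interpolation=cv2.INTER_CUBIC)
b=cv2.resize(s[220:350,195:325,::-1],(400,400),interpolation=cv2.INTER_CUBIC)
cv2.imwrite("pics/w6.png",cv2.hconcat([a,b]))
E
```

```text
time_s: 11.03
position: [0.6259, -0.1899, 0.0978]
tool_rot: [[-0.0, 0.995, -0.096], [0.0, -0.096, -0.995], [-1.0, -0.0, -0.0]]
ft_force: [0.3, -1.1, -0.2]
grip_width: 0.0851
time_s: 11.87
position: [0.6258, -0.1899, 0.2228]
tool_rot: [[0.0, 0.995, -0.096], [-0.0, -0.096, -0.995], [-1.0, 0.0, 0.0]]
ft_force: [-0.1, 0.0, 0.0]
grip_width: 0.0851
```

View pics/w6.png

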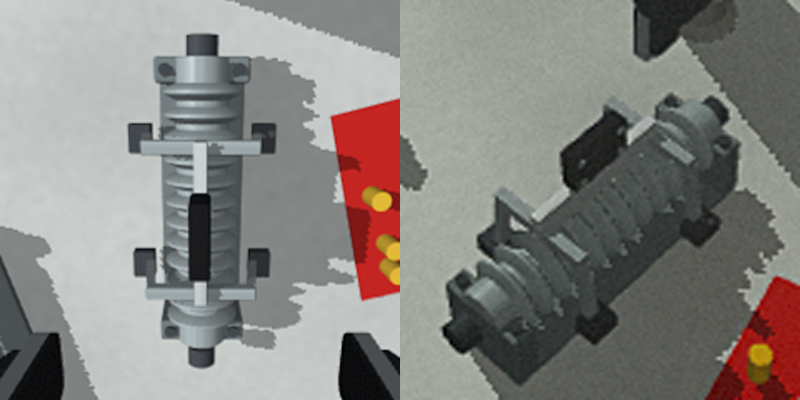

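The comb stands astride the spindle, upright and centred. I'll check the seating height with one enlarged crop.

Run:
```python
import cv2
im=cv2.imread('pics/w6.png')[110:330,100:300]
cv2.imwrite("pics/w6c.png",cv2.resize(im,None,fx=2.7,fy=2.7,interpolation=cv2.INTER_CUBIC))
```

```text
(no output)
```

View pics/w6c.png

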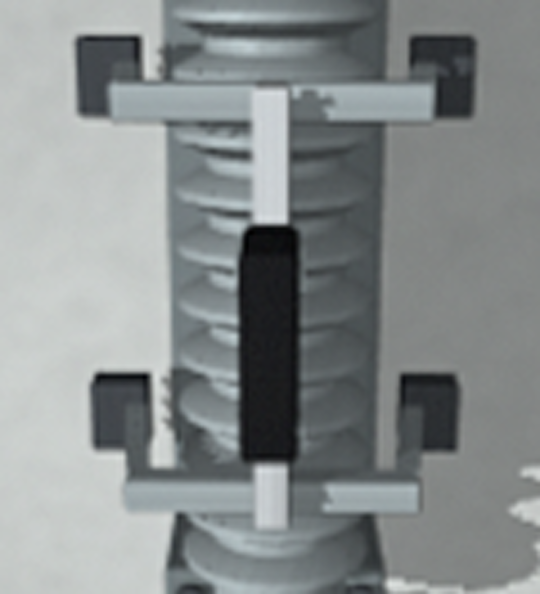

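Run:
```python
from h import *
import pickle
m=pickle.load(open('w6.pkl','rb'));k=.6
a=np.radians(84.47);d=np.array([np.cos(a),np.sin(a),0])
pr=lambda p:((proj(m,p)-[160,60])/k-[100,110])*2.7
for h in(.018,.026):
    C=np.array([.6252,-.1905,h]);print(h,'leaf ends',pr(C+.05*d+[0,0,.075]),pr(C-.05*d+[0,0,.075]),'grip ends',pr(C+.022*d+[0,0,.105]),pr(C-.022*d+[0,0,.105]))
```

```text
0.018 leaf ends [273.4388  87.7338] [272.9245 530.5239] grip ends [273.5292 253.5608] [273.2661 467.5294]
0.026 leaf ends [273.5058  91.9448] [272.971  545.8881] grip ends [273.6046 263.3779] [273.3297 483.2494]
```

The leaf ends read 88 and 529. The model predicts 88 and 530 when seated, and 92 and 546 when riding on the crests, so the comb is seated. It is upright, with leaf and grip both at u of about 270.

```bash
python3 -c "
from rig import close_job
print(close_job())"
```

```text
the job is handed in; nothing more can be done
None
```

I picked up the coarse comb by its grip, lowered it over the middle of the coarse spindle to about 1.6 mm above its seat, let go, raised the gripper clear and handed the job in at about 12 s.

- **Seating:** The last wrist picture shows the leaf ends at rows 88 and 529. The model gives 88 and 530 if seated, and 92 and 546 if the teeth were on the crests, so the teeth are down in the grooves.
- **Alignment:** The comb stands upright and parallel to the screw. It was within about 1 mm of the spindle's middle, both along and across, just before release.
- **Disagreement:** One earlier estimate put the comb 3–4 mm off along the screw, so I corrected by 2 mm. The closer look after that agreed to about 0.5 mm.
- **Other checks:** Wrist force readings stayed at about 3 N or less. The arm never came near the fine comb, but I did not photograph it again at the end.

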